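Index the detector arm of a scatter goniometer by one hole

ROBOT

A 6-joint arm with a two-finger parallel gripper is mounted at the origin on a cart in front of the work surface, level with it; the furniture and walls round the work are solid. World frame = base frame: x ahead of the robot, y to its left, z up, the work surface at z = 0. Lengths are in mm, angles in rad, forces in N, time in s.
With the tool pointing down it reaches from about 300 to 775 mm from the base axis. Payload 14.6 kg.
Tool frame: the origin (TCP) lies at the very end of the fingers, on their centre line; the grasp point (between the pads) lies 19 mm behind it; z points along the fingers, y is the line along which they close (so a half turn about z gives the same grasp; the last joint's range is limited). The gripper opens to 94 mm and grips with 3 to 60 N. Pads are 16 mm wide; open, the fingers measure 119 mm over their backs; the gripper's body (75 mm by 177 mm) begins 78 mm behind the grasp point.
Start: joints at [1.208, 0.3, 1.521, -0, 1.321, -0.067], TCP at [160.325, 526.104, 205.446] pointing down, gripper open.
Joint ranges: [-3.03, 3.03], [-0.79, 2.21], [0.23, 2.52], [-1.04, 4.18], [0, 3.07], [-2.55, 2.55]. Speed limits (rad/s): [2.22, 2.22, 2.57, 3.14, 3.14, 3.14].

INTERFACE

Orientations are given as [roll, pitch, yaw] about the fixed x, y, z axes, in that order (R = Rz(yaw) Ry(pitch) Rx(roll)).
In Python, from cell import manip, eyes, ticket gives the robot as it stands. The module is installed in compiled form; this text tells all that it offers.
- The arm moves only by the tool arm_command, never from a script. Its argument "plan" is a list of rows, each a list of 5 numbers: the opening, from -1 (shut) to 1 (fully open), then the shift along the tool's x, y, z in m, then the turn about the tool's z in rad. In form: [[jaw, dx, dy, dz, roll], ...]. A call has 1 to 20 rows; each row shifts and turns the commanded pose from where the row before left it, along the tool's axes as they then stand; what a row does not reach is not made up. A row lasts 1/8 s, in which the tool goes at most 62.5 mm and 10.7 degrees, less where a joint would pass 70% of its speed; a pose out of reach is approached as far as the arm can. A call is refused whole if a number of a shift passes 0.0625 or a number of a turn 0.188, either way. A call with a gripper value outside its range is refused whole. The fingers move at their own pace and stop on an object; "newtons" is the grip in N (left out, the last holds). Time passes only in rows, so rows that do not move let the fingers close. It gives the time, the measured TCP pose, the force, the opening and the grip force at its end, in the units of the state.
- manip.read_state(): the state, without advancing time (a new reading comes with each control period).
- eyes.camera(name): name is "scene" or "side" or "wrist"; returns a dict with "img" (384x512x3 uint8, blue, green, red), "z_map" (384x512 float32, mm along the optical axis (not along the pixel's ray), 0 where there is no reading), "fx", "fy", "cx", "cy" (pixels), "dist" ([k1, k2, p1, p2, k3] as OpenCV has them; the pictures are not rectified), "eye" and "orientation" of the camera in the world. Camera axes: x right, y down, z forward; pixel columns grow to the right and rows downward; lengths in mm; the calibration is good to about 2 mm. A picture is of the moment at which its call begins.
- ticket.sign_off(): hands the job in; it is judged then, once.
The state is a dict: "clock": time; "joints": joint angles; "qd": joint speeds; "effort": joint torques, N m; "eef_pos": TCP position; "eef_rot": TCP orientation; "wrist_force": force on the tool from outside, world axes, zero at the start; "moment": the same for the moment, N m; "finger_gap": finger opening in mm; "finger_force": force on a finger pad.
Only numpy, scipy, OpenCV 4.12 (cv2) and the standard library are available. Lean on these libraries where they do the work, as an engineer would, in place of code of your own. Each camera call takes 0.05 s, during which the arm holds its last target. There are 200 camera calls.

TASK

Step the detector of the scattered-light goniometer one hole nearer to the lamp house. First press the dark slide on top of the detector head fully down with a fingertip, so that the detector stays covered; then hook a fingertip through the pull ring, lift the index pin out of its hole, swing the arm to the very next hole on the lamp house's side without going past it, let the pin drop fully home there and take the finger out. Only press and hook: do not grip the ring or force it, and do not pick up or shift any of the cuvettes and other loose things.

Things in the scene. Friction and masses are not known exactly. Their poses are not given: they have to be found in the camera images.
- goniometer: Fixed grey disc, 356 mm across, 14 mm thick. Origin: on the vertical pivot axis at bench level; -x points from the pivot to the robot's side (within 20 degrees), y along the light beam. Index holes 11 mm wide with 2 mm chamfers lie every 15 degrees (0.2618 rad), -45 to +45 from -x, 150 mm from the pivot, in the aluminium ring whose top is 25 mm above the bench. The pin starts in the middle hole.
- detector_arm (a joint): Angle of the arm about the pivot, rad: 0 at the middle hole (start), positive to the bed's +y side (clockwise from above); holes at multiples of 0.2618; stops at +-0.62. Aluminium bar 36 mm wide, top 38 mm above the bench, reaching 168 mm from the pivot towards the robot. Pin out: swings with about 0.7 N at the pin, stays where left. Pin seated: 0.01 rad of play each way.
- index_pin (a joint): Lift of the spring index pin, m: 0 seated, 0.020 at its upper stop. The 8 mm round-ended pin is out of the hole above 0.0095; 0.013 to 0.015 is a safe lift. The spring pulls it down with 6 N seated, 9 N at the stop. Let down beside a hole it rides on the index ring at 0.0095 and drops in when brought within about 3 mm of a hole.
- ring_top (a point): Underside of the top of the pull ring, where a finger lifts it; 123.5 mm above the bench with the pin seated. x axis: level, along the arm from ring to pivot, also the ring's opening direction; y along the swing, positive as the joint; z up. It turns and lifts with arm and pin.
- ring_centre (a point): Centre of the pull ring: an upright rigid steel ring on the index pin, 150 mm from the pivot, 54 mm inside diameter, bar 7 mm thick; 96.5 mm above the bench with the pin seated. Axes as ring_top. Behind it (towards the pivot) 45 mm is clear above the arm. A shut pair of fingers tilted about 45 degrees, pointing down and along x, passes through it.
- dark_slide (a joint): Travel of the dark slide, m: 0 pulled up (open), 0.018 pressed fully home (shut). It stays where it is left; friction 2.5 N. It starts between 0 and 0.004.
- slide_top (a point): Centre of the upper face of the dark slide's black push tab (32 mm along the swing, 15 along the arm, 8 thick), 62 mm from the pivot on top of the black detector head; 125.6 mm above the bench pulled up, 107.6 pressed home. The head (46 x 44 mm, top at 98 mm) stands 48 to 92 mm from the pivot. Axes as ring_top.
- lamp_house: The lamp house: an upright black cylinder 62 mm across and 109 mm tall with cooling fins on its upper part, fixed on the bed 138 mm from the pivot, on its +y side or on its -y side. Origin: centre of its underside, 14 mm above the bench.
- beam_trap: The beam trap: a short black cylinder 35 mm across lying on a thin steel post, its top 90 mm above the bench, fixed on the bed opposite the lamp house, 138 mm from the pivot. Origin: centre of its underside.
- sample_cuvette: The loose filled cuvette, 12 x 12 x 44 mm, standing in the black cell holder on the pivot, its top 94 mm above the bench. Origin: centre of its underside. Leave it alone.
- cuvette_a: A loose empty cuvette, 12 x 12 x 44 mm, standing on the bed at the left front of the arm. Origin: centre of its underside. Leave it alone.
- cuvette_b: A loose filled cuvette, 12 x 12 x 44 mm, standing on the bed at the right front of the arm. Origin: centre of its underside. Leave it alone.
- beaker_s1: A loose beaker, 58 mm across and 70 mm tall, on the bench left of the bed. Origin: centre of its underside. Leave it alone.
- stopper_0: A loose rubber stopper, 25 x 24 mm, on the bench right of the bed. Leave it alone.
- tweezers: Loose tweezers, 133 mm long, 9 mm high, lying on the bench at the left front. Leave them alone.
- pen: A loose ball pen, 122 mm long, lying on the note pad at the far left front. Leave it alone.

How it is judged:
By the outcome, as a careful person would: the job done as asked, in the order asked, and still so for the second after the job is handed in, with the robot touching nothing.
It also fails if it takes over 51 s, if anything falls off the work surface, if the arm or the gripper's body presses on something with over 40 N, if the wrist force passes 120 N, or if a joint passes its speed limit or range.

## Working session

There is one attempt and no reset: what is moved stays moved. The work goes in short steps, Python scripts to look and compute and a tool call to move; the robot and the scene stay as the last step left them, time stands still between calls to the robot, and variables do not carry over. Pictures are saved under pics/ and viewed, at most 13 in all, crops included, and the job is handed in when it is done.

Besides the shell and the picture viewer there is one more tool, called after ">>>" by a JSON object that holds its "op" and its "data", one argument or row to a line. arm_command: Moves the arm, as the interface text tells. Its arguments: {"type":"object","properties":{"plan":{"type":"array"},"newtons":{"type":"number"}},"required":["plan"]}

```bash
mkdir -p pics
cat > h.py <<'E'
import numpy as np, cv2
from scipy.spatial.transform import Rotation as Ro
from cell import manip, eyes, ticket
def cam(n):
    c=eyes.camera(n); np.savez(f'{n}.npz',**{k:np.array(v) for k,v in c.items()}); return c
def load(n): return dict(np.load(f'{n}.npz'))
def K(c): return np.array([[c['fx'],0,c['cx']],[0,c['fy'],c['cy']],[0,0,1]],float)
def Rc(c):
    o=np.array(c['orientation'],float)
    return o if o.shape==(3,3) else (Ro.from_euler('xyz',o).as_matrix() if o.size==3 else Ro.from_quat(o).as_matrix())
def ray(c,u,v):
    p=cv2.undistortPoints(np.array([[[u,v]]],float),K(c),np.array(c['dist'],float))[0,0]
    return np.array(c['eye'],float), Rc(c)@np.array([p[0],p[1],1.])
def onz(c,u,v,z):
    e,d=ray(c,u,v); return e+d*(z-e[2])/d[2]
def cloud(c):
    h,w=c['z_map'].shape; uu,vv=np.meshgrid(np.arange(w),np.arange(h))
    p=cv2.undistortPoints(np.stack([uu,vv],-1).reshape(-1,1,2).astype(float),K(c),np.array(c['dist'],float)).reshape(h,w,2)
    z=c['z_map'][...,None]; P=np.concatenate([p*z,z],-1)
    W=P@Rc(c).T+np.array(c['eye'],float); W[c['z_map']==0]=np.nan; return W
E
python3 - <<'E'
from h import *
for n in('scene','side','wrist'):
    c=cam(n); cv2.imwrite(f'pics/{n}0.png',c['img']); print(n,c['eye'],c['orientation'],c['fx'])
s=manip.read_state();print(s)
a=cv2.imread('pics/scene0.png')
E
```

```text
scene [-163.20803595  553.49328451  910.73040649] [-2.29730398 -0.02139065 -2.18916211] 368.6724091490127
side [141.62583202 492.70525118 835.41417952] [-2.4196459  -0.01142778 -2.41494616] 378.06193228011506
wrist [ 93.26763361 545.26086754 383.49025508] [2.89578483e+00 1.74858057e-03 1.27554694e+00] 298.12321393476657
{'clock': 0.15, 'joints': array([ 1.20840311e+00,  3.00330475e-01,  1.52141986e+00,  1.33240404e-05,
        1.32070555e+00, -6.66128252e-02]), 'qd': array([ 0.00063592, -0.00345662, -0.00152702,  0.00025191,  0.00037058,
        0.00155836]), 'effort': array([ 1.97710782e-03, -5.31966877e+01, -3.52817702e+01,  7.08235893e-02,
        2.36695900e-02, -2.86946795e-05]), 'eef_pos': array([160.2546905 , 525.93219092, 205.03167295]), 'eef_rot': array([-3.14073219e+00, -7.03379813e-05,  2.84580893e+00]), 'wrist_force': array([-0.65045156, -0.69275887,  0.67495564]), 'moment': array([-0.02384875,  0.02134609, -0.01323515]), 'finger_force': 0.0, 'finger_gap': 94.00971171546938}
```

View pics/scene0.png

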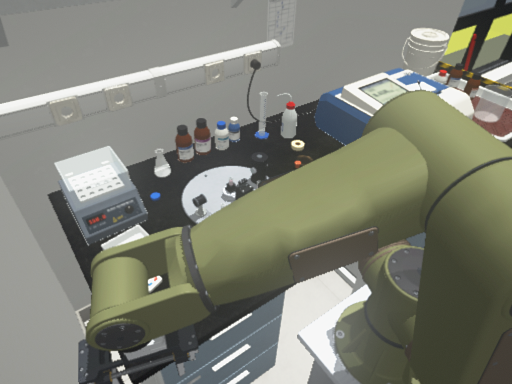

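View pics/side0.png

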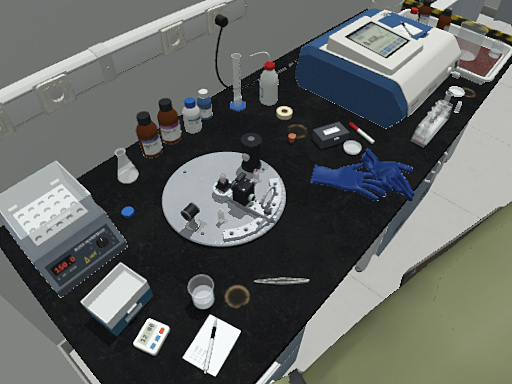

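The side view is clear: the disc is centred near (224,198), with the lamp house (tall black) near (252,152), the beam trap at (190,212), the head at (242,188) and the ring near (265,207). In the scene view the robot hides most of it. Next I'll measure with the side camera's depth map.

Run:
```python
from h import *
c=load('side');W=cloud(c);img=c['img']
r=img[135:265,150:300]; cv2.imwrite('pics/side_c.png',cv2.resize(r,None,fx=5,fy=4.6,interpolation=cv2.INTER_CUBIC)[:600,:750])
# disc plane: pts z 10..18, bright
m=(abs(W[...,2]-14)<4)&(img.min(2)>110); m[:130]=0
n,l,st,ce=cv2.connectedComponentsWithStats(m.astype(np.uint8)); k=1+np.argmax(st[1:,4]); 
cnt=max(cv2.findContours((l==k).astype(np.uint8),0,1)[0],key=len).reshape(-1,2)
P=np.array([onz(c,u,v,14)[:2] for u,v in cv2.convexHull(cnt).reshape(-1,2)])
A=np.c_[2*P,np.ones(len(P))];s=np.linalg.lstsq(A,(P**2).sum(1),rcond=None)[0]
print('disc',s[:2],2*np.sqrt(s[2]+s[:2]@s[:2]),len(P)); C=s[:2]
roi=np.zeros(m.shape,bool);roi[125:265,150:300]=1
for lo,hi in((112,130),(100,112),(90,99.5),(80,90),(34,42),(22,29)):
    m=roi&(W[...,2]>lo)&(W[...,2]<hi)
    n,l,st,ce=cv2.connectedComponentsWithStats(m.astype(np.uint8))
    for i in range(1,n):
        if st[i,4]>5: 
            q=np.median(W[l==i],0);d=q[:2]-C
            print(lo,hi,ce[i].round(),st[i,4],q.round(1),'r',np.hypot(*d).round(1),'az',np.degrees(np.arctan2(d[1],d[0])).round(1))
```

```text
disc [681.94501733  21.46946263] 353.0644973551529 36
112 130 [251. 140.] 259 [ 698.7 -114.6  119.1] r 137.1 az -83.0
112 130 [240. 177.] 62 [619.3  11.8 120.7] r 63.4 az -171.2
112 130 [268. 192.] 50 [532.5   8.4 123.8] r 150.1 az -175.0
100 112 [153. 128.] 32 [967.9  33.4 105.4] r 286.2 az 2.4
100 112 [252. 147.] 63 [682.  -97.6 105.6] r 119.1 az -90.0
100 112 [240. 182.] 13 [620.2  19.3 102.2] r 61.8 az -178.0
100 112 [262. 202.] 11 [530.   28.7 107.8] r 152.1 az 177.3
90 99.5 [154. 131.] 25 [961.9  33.4  94.4] r 280.3 az 2.4
90 99.5 [251. 150.] 55 [681.2 -98.9  95.3] r 120.4 az -90.4
90 99.5 [222. 174.] 15 [683.   18.4  92.8] r 3.3 az -71.2
90 99.5 [243. 186.] 186 [607.9  15.8  97.1] r 74.3 az -175.7
90 99.5 [275. 191.] 7 [536.  -28.8  94.8] r 154.3 az -161.0
90 99.5 [262. 205.] 7 [527.8  31.6  97.4] r 154.5 az 176.3
80 90 [154. 135.] 28 [961.5  39.6  85.2] r 280.2 az 3.7
80 90 [249. 153.] 39 [691.2 -94.8  82.9] r 116.6 az -85.5
80 90 [223. 177.] 16 [679.1  22.6  84.7] r 3.1 az 158.4
80 90 [233. 182.] 12 [644.7  17.5  85.7] r 37.4 az -173.9
80 90 [244. 191.] 56 [594.9  29.2  84.5
[... 886 characters left out ...]
4.8
22 29 [292. 135.] 30 [ 689.2 -304.7   23.5] r 326.3 az -88.7
22 29 [168. 138.] 24 [977.6 -18.9  25.9] r 298.4 az -7.8
22 29 [158. 149.] 15 [961.5  36.8  25.4] r 279.9 az 3.1
22 29 [251. 167.] 51 [ 683.5 -101.1   24.3] r 122.6 az -89.3
22 29 [256. 179.] 7 [642.2 -75.   25. ] r 104.4 az -112.4
22 29 [276. 193.] 192 [559.2 -80.1  24.5] r 159.3 az -140.4
22 29 [272. 190.] 11 [578.9 -76.6  25. ] r 142.2 az -136.4
22 29 [217. 196.] 9 [679.3  47.1  24.2] r 25.8 az 95.8
22 29 [224. 198.] 7 [661.   38.9  23.9] r 27.2 az 140.2
22 29 [245. 228.] 396 [545.3  77.   24.6] r 147.5 az 157.9
22 29 [221. 219.] 10 [612.6  99.9  25.6] r 104.7 az 131.5
22 29 [192. 224.] 19 [660.3 159.5  23.6] r 139.7 az 98.9
```

View pics/side_c.png

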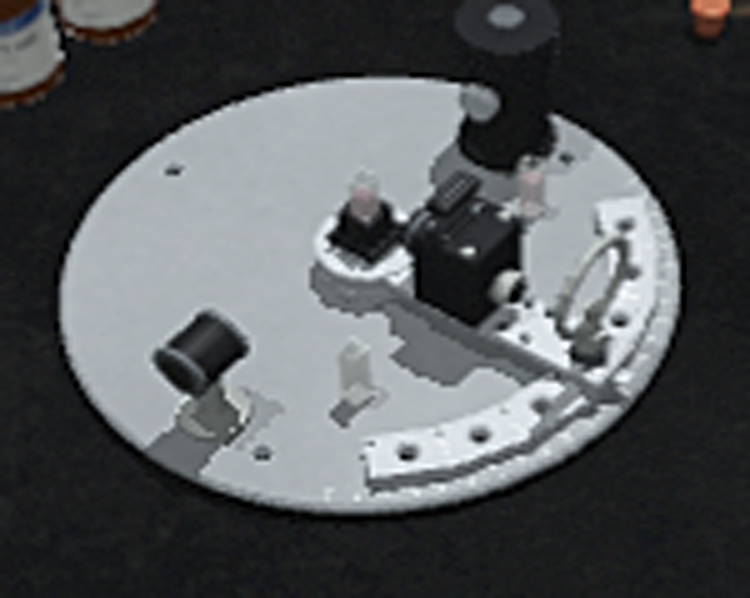

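The lamp house is on the world −y side, so the joint has to go to −0.2618. The pivot is at about (682, 21) and the bed yaw is about +6.5°. I'll move over to the work, shut the fingers and roll so that tool x points along the arm.

>>> {"op": "arm_command", "data": {
  "plan": [
    [-1, 0, 0, -0.05, 0],
    [-1, 0, 0, -0.05, 0],
    [-1, -0.029, -0.03, 0, 0],
    [-1, -0.029, -0.03, 0, 0],
    [-1, -0.029, -0.03, 0, 0],
    [-1, -0.029, -0.03, 0, 0],
    [-1, -0.029, -0.03, 0, 0],
    [-1, -0.029, -0.03, 0, 0],
    [-1, -0.029, -0.03, 0, 0],
    [-1, -0.029, -0.03, 0, 0],
    [-1, -0.029, -0.03, 0, 0],
    [-1, -0.029, -0.03, 0, 0],
    [-1, -0.029, -0.03, 0, 0],
    [-1, -0.029, -0.03, 0, 0],
    [-1, -0.029, -0.03, 0, 0],
    [-1, -0.029, -0.03, 0, 0],
    [-1, 0, 0, 0, 0.182],
    [-1, 0, 0, 0, 0.182],
    [-1, 0, 0, 0, 0.182],
    [-1, 0, 0, 0, 0.182]
  ]
}}

```text
clock: 2.65
eef_pos: [426.2, 6.0, 305.3]
eef_rot: [-3.141, -0.0, 2.112]
wrist_force: [-0.2, 0.9, 0.4]
finger_gap: 0.7
finger_force: 0.0
```

>>> {"op": "arm_command", "data": {
  "plan": [
    [-1, 0, 0, 0, 0.182],
    [-1, 0, 0, 0, 0.182],
    [-1, 0, 0, 0, 0.182],
    [-1, 0, 0, 0, 0.182],
    [-1, 0, 0, 0, 0.182],
    [-1, 0, 0, 0, 0.182],
    [-1, 0, 0, 0, 0.182],
    [-1, 0, 0, 0, 0.182],
    [-1, 0, 0, 0, 0.182],
    [-1, 0, 0, 0, 0.182],
    [-1, 0, 0, 0, 0.182]
  ]
}}

```text
clock: 4.03
eef_pos: [426.2, 6.0, 305.3]
eef_rot: [-3.142, 0.0, 0.11]
wrist_force: [-0.5, -0.6, 0.9]
finger_gap: 0.6
finger_force: 0.0
```

Run:
```python
from h import *
s=manip.read_state()
for k in('clock','joints','eef_pos','eef_rot','wrist_force','finger_gap'):print(k,np.round(s[k],3))
c=cam('wrist');cv2.imwrite('pics/w1.png',c['img']);c=cam('scene');cv2.imwrite('pics/s1.png',c['img']);
```

```text
clock 4.025
joints [-0.072 -0.046  1.679  0.     1.508  1.389]
eef_pos [426.173   6.008 305.293]
eef_rot [-3.142  0.     0.11 ]
wrist_force [-0.545 -0.571  0.905]
finger_gap 0.57
```

View pics/w1.png

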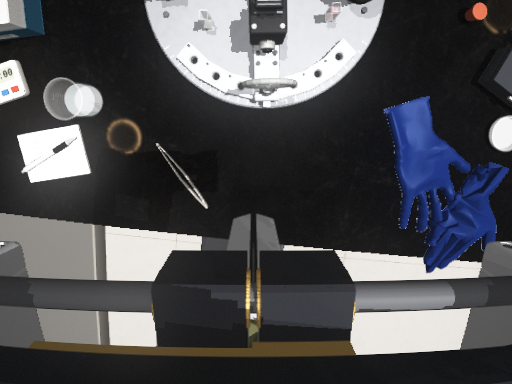

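The wrist view shows the arm, the ring at about (266,85), the head at (266,20), the index ring and loose items well clear. A row has no tilt term, so I need to see how the arm behaves at the edge of its reach. I'll try that high up and clear of everything.

>>> {"op": "arm_command", "data": {
  "plan": [
    [-1, 0.055, 0, 0, 0],
    [-1, 0.055, 0, 0, 0],
    [-1, 0.055, 0, 0, 0],
    [-1, 0.055, 0, 0, 0],
    [-1, 0.055, 0, 0, 0],
    [-1, 0.055, 0, 0, 0],
    [-1, 0.04, 0, 0, 0],
    [-1, 0.04, 0, 0, 0]
  ]
}}

```text
clock: 5.12
eef_pos: [791.3, 49.1, 297.2]
eef_rot: [3.141, -0.01, 0.121]
wrist_force: [-9.1, -1.2, 21.3]
finger_gap: 0.5
finger_force: 0.0
```

>>> {"op": "arm_command", "data": {
  "plan": [
    [-1, 0.05, 0, 0, 0],
    [-1, 0, 0, 0, 0]
  ]
}}

```text
clock: 5.38
eef_pos: [804.8, 52.6, 281.9]
eef_rot: [3.14, -0.037, 0.12]
wrist_force: [-0.7, -0.1, 0.4]
finger_gap: 0.4
finger_force: 0.0
```

Run:
```python
from h import *
s=manip.read_state()
for k in('clock','joints','eef_pos','eef_rot'):print(k,np.round(s[k],3))
```

```text
clock 5.375
joints [0.019 1.008 0.236 0.002 1.861 1.471]
eef_pos [804.757  52.569 281.902]
eef_rot [ 3.14  -0.037  0.12 ]
```

It tilts outward at the limit (pitch −0.037, with joint 3 at its end). I'll go on this way.

>>> {"op": "arm_command", "data": {
  "plan": [
    [-1, 0.06, 0, -0.015, 0],
    [-1, 0.06, 0, -0.015, 0],
    [-1, 0.06, 0, -0.015, 0]
  ]
}}

```text
clock: 5.75
eef_pos: [835.1, 62.5, 284.0]
eef_rot: [3.134, -0.15, 0.118]
wrist_force: [0.7, -0.7, -0.3]
finger_gap: 0.5
finger_force: 0.0
```

Run:
```python
from h import *
s=manip.read_state()
for k in('clock','joints','eef_pos','eef_rot'):print(k,np.round(s[k],3))
```

```text
clock 5.75
joints [0.029 1.01  0.235 0.006 1.747 1.484]
eef_pos [835.13   62.509 283.983]
eef_rot [ 3.134 -0.15   0.118]
```

The tilt builds up at about 0.04 rad per row. Before going further out I'll check how tall things are ahead.

Run:
```python
from h import *
c=load('side');W=cloud(c).reshape(-1,3)
for a in range(840,1300,40):
    m=(W[:,0]>a)&(W[:,0]<a+40)&(W[:,1]>-150)&(W[:,1]<300)
    if m.sum():print(a,m.sum(),np.nanmax(W[m,2]).round())
```

```text
840 1202 17.0
880 1283 5.0
920 1779 105.0
960 2578 152.0
1000 4246 356.0
1040 7433 538.0
1080 11996 545.0
```

>>> {"op": "arm_command", "data": {
  "plan": [
    [-1, 0.05, 0, -0.035, 0],
    [-1, 0.05, 0, -0.035, 0]
  ]
}}

```text
clock: 6.0
eef_pos: [833.7, 66.3, 330.0]
eef_rot: [3.132, -0.217, 0.117]
wrist_force: [-0.8, 0.5, 0.3]
finger_gap: 0.6
finger_force: 0.0
```

>>> {"op": "arm_command", "data": {
  "plan": [
    [-1, 0.05, 0, -0.035, 0],
    [-1, 0.05, 0, -0.035, 0],
    [-1, 0.05, 0, -0.03, 0],
    [-1, 0.05, 0, -0.03, 0]
  ]
}}

```text
clock: 6.5
eef_pos: [827.2, 72.4, 413.0]
eef_rot: [3.127, -0.347, 0.119]
wrist_force: [-0.0, 0.6, 0.6]
finger_gap: 0.3
finger_force: 0.0
```

>>> {"op": "arm_command", "data": {
  "plan": [
    [-1, 0.06, 0, -0.02, 0],
    [-1, 0.06, 0, -0.02, 0],
    [-1, 0.06, 0, -0.02, 0],
    [-1, 0.06, 0, -0.02, 0]
  ]
}}

```text
clock: 7.0
eef_pos: [839.9, 79.7, 464.4]
eef_rot: [3.123, -0.492, 0.121]
wrist_force: [-0.2, -0.3, 0.0]
finger_gap: 0.1
finger_force: 0.0
```

Run:
```python
from h import *
s=manip.read_state()
for k in('clock','joints','eef_pos','eef_rot'):print(k,np.round(s[k],3))
```

```text
clock 7.0
joints [0.046 0.81  0.236 0.017 1.604 1.505]
eef_pos [839.919  79.712 464.435]
eef_rot [ 3.123 -0.492  0.121]
```

>>> {"op": "arm_command", "data": {
  "plan": [
    [-1, 0.06, 0, -0.02, 0],
    [-1, 0.06, 0, -0.02, 0],
    [-1, 0.06, 0, -0.02, 0],
    [-1, 0.06, 0, -0.02, 0],
    [-1, 0.06, 0, -0.02, 0],
    [-1, 0.06, 0, -0.02, 0],
    [-1, 0.06, 0, -0.02, 0]
  ]
}}

```text
clock: 7.88
eef_pos: [824.1, 86.4, 594.6]
eef_rot: [3.114, -0.744, 0.128]
wrist_force: [0.3, -0.1, -0.1]
finger_gap: 0.6
finger_force: 0.0
```

Run:
```python
from h import *
c=load('wrist');W=cloud(c);s=manip.read_state()
for k in('clock','joints','eef_pos','eef_rot'):print(k,np.round(s[k],3))
img=c['img']
for lo,hi in((112,135),(34,42)):
    m=(W[...,2]>lo)&(W[...,2]<hi)&(W[...,0]>480)&(W[...,0]<720)&(abs(W[...,1])<90)
    n,l,st,ce=cv2.connectedComponentsWithStats(m.astype(np.uint8))
    for i in range(1,n):
        if st[i,4]>8:
            q=W[l==i];print(lo,ce[i].round(1),st[i],np.median(q,0).round(1),'min',q.min(0).round(),'max',q.max(0).round())
print(np.nanmin(W[75:95,240:300,1]),[np.round(W[v,u]) for u,v in((242,85),(266,80),(295,85))])
cv2.imwrite('pics/w1c.png',cv2.resize(img[0:130,170:370],None,fx=4,fy=4,interpolation=cv2.INTER_CUBIC))
```

```text
clock 7.875
joints [0.052 0.676 0.236 0.024 1.486 1.513]
eef_pos [824.052  86.403 594.633]
eef_rot [ 3.114 -0.744  0.128]
112 [268.2   4. ] [254   0  30   9 262] [619.3   8.7 120.7] min [614.  -8. 114.] max [626.  25. 124.]
112 [269.6  81.3] [245  78  50   8 317] [535.7  -2.6 126.1] min [530. -32. 112.] max [543.  26. 131.]
34 [328.8  12.6] [328   8   4  10  20] [646.5 -76.2  37.5] min [642. -80.  34.] max [653. -75.  41.]
34 [209.1  21.1] [207  15   4  10  17] [614.4  85.7  37.9] min [613.  85.  35.] max [624.  90.  41.]
34 [265.5  62.6] [252  44  27  35 754] [569.9   2.4  37.4] min [547. -18.  35.] max [597.  24.  42.]
34 [265.7  95.7] [254  89  25  12 216] [524.4  -2.8  37.1] min [517. -22.  34.] max [536.  15.  40.]
-53.946196842101784 [array([530.,  30.,  99.]), array([536.,   2., 129.]), array([538., -36.,  98.])]
```

View pics/w1c.png

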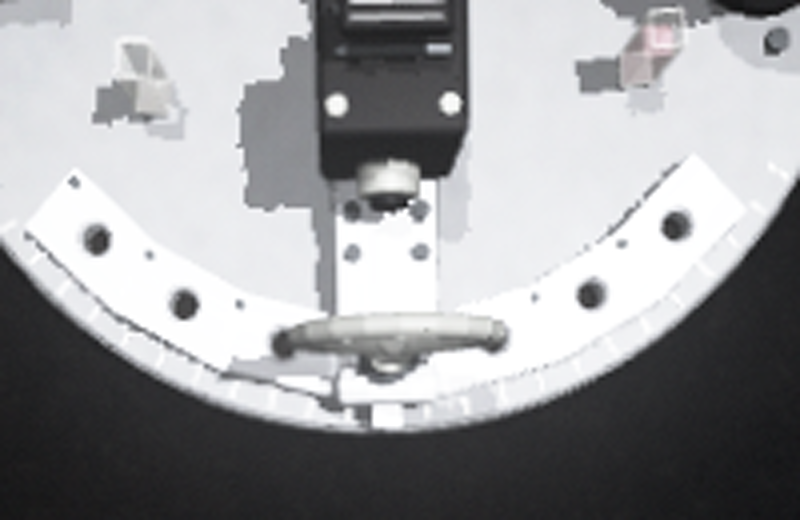

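The crop shows the ring spanning (239..296, 83), the head centred at column 268, and four open holes at crop (97,240), (185,303), (592,294) and (677,225). I'll fit the pivot and yaw from the holes in both views.

Run:
```python
from h import *
from scipy.optimize import least_squares
w=load('wrist');s=load('side')
H={'wrist':(w,[(170+(u+.5)/4-.5,(v+.5)/4-.5) for u,v in((97,240),(185,303),(592,294),(677,225))],[45,30,-30,-45]),
'side':(s,[(150+u/5-.5,135+v/4.6-.5) for u,v in((408,452),(480,434),(543,405),(625,222),(632,268),(620,318))],[45,30,15,-45,-30,-15])}
for n,(c,px,a) in H.items():
    P=np.array([onz(c,u,v,24)[:2] for u,v in px]);a=np.radians(a)
    mod=lambda p:np.c_[p[0]-150*np.cos(p[2]-a),p[1]-150*np.sin(p[2]-a)]
    f=least_squares(lambda p:(mod(p)-P).ravel(),[682,20,.12]);print(n,f.x.round(3),f.fun.reshape(-1,2).round(1).tolist())
    p=f.x
    for nm,r in(('ring',150),('slide',62)):print(nm,(p[:2]-r*np.array([np.cos(p[2]),np.sin(p[2])])).round(1))
```

```text
wrist [6.85259e+02 1.61370e+01 1.37000e-01] [[0.2, 0.3], [-0.4, 0.2], [0.1, -0.2], [0.0, -0.3]]
ring [536.7  -4.3]
slide [623.8   7.7]
side [6.84318e+02 1.85620e+01 1.41000e-01] [[-0.2, -0.7], [-0.2, -0.4], [1.0, -0.8], [-0.4, 0.9], [-0.5, 1.3], [0.3, -0.2]]
ring [535.8  -2.5]
slide [622.9   9.8]
```

The two fits agree to 2 mm: pivot (684.8, 17.3), yaw 0.139, ring (536.2, −3.4), slide (623.4, 8.7). The target hole is at (546.7, −41.2). Next I'll work out the move to hover over the slide.

```bash
cat >> h.py <<'E'
def go(t):
    s=manip.read_state(); R=Ro.from_euler('xyz',s['eef_rot']).as_matrix()
    print('clk',round(s['clock'],2),'pos',s['eef_pos'].round(1),'rot',s['eef_rot'].round(3),'F',s['wrist_force'].round(1),'lowest corner',(s['eef_pos']-8*R[:,0]).round(1))
    print('tool delta m',(R.T@(np.array(t)-s['eef_pos'])/1000).round(4)); print('R',R.round(3).tolist())
E
python3 -c "
from h import *
go([629.3,9.5,160])"
```

```text
clk 7.88 pos [824.1  86.4 594.6] rot [ 3.114 -0.744  0.128] F [ 0.3 -0.1 -0.1] lowest corner [818.2  85.6 589.2]
tool delta m [-0.4436  0.0464  0.1839]
R [[0.73, 0.11, 0.675], [0.094, -0.994, 0.06], [0.677, 0.02, -0.736]]
```

>>> {"op": "arm_command", "data": {
  "plan": [
    [-1, -0.04, 0.004, 0.0167, 0],
    [-1, -0.04, 0.004, 0.0167, 0],
    [-1, -0.04, 0.004, 0.0167, 0],
    [-1, -0.04, 0.004, 0.0167, 0],
    [-1, -0.04, 0.004, 0.0167, 0],
    [-1, -0.04, 0.004, 0.0167, 0],
    [-1, -0.04, 0.004, 0.0167, 0],
    [-1, -0.04, 0.004, 0.0167, 0],
    [-1, -0.04, 0.004, 0.0167, 0],
    [-1, -0.04, 0.004, 0.0167, 0],
    [-1, 0, 0, 0, 0]
  ]
}}

```text
clock: 9.25
eef_pos: [660.2, 22.2, 222.7]
eef_rot: [3.115, -0.738, 0.128]
wrist_force: [0.5, -0.2, 0.6]
finger_gap: 0.4
finger_force: 0.0
```

Run:
```python
from h import *
go([629.3,9.5,135])
for n in('side','wrist'): c=cam(n); cv2.imwrite(f'pics/{n}2.png',c['img'])
a=load('side')['img'][100:260,150:350];b=load('wrist')['img']
cv2.imwrite('pics/m2.png',np.hstack([cv2.resize(a,(480,384),interpolation=cv2.INTER_CUBIC),cv2.resize(b,(320,240)).repeat(1,0) if 0 else cv2.copyMakeBorder(cv2.resize(b,(320,240)),0,144,0,0,0)]))
```

```text
clk 9.25 pos [660.2  22.2 222.7] rot [ 3.115 -0.738  0.128] F [ 0.5 -0.2  0.6] lowest corner [654.3  21.5 217.4]
tool delta m [-0.0829  0.0075  0.0434]
R [[0.734, 0.11, 0.67], [0.094, -0.994, 0.059], [0.673, 0.02, -0.74]]
```

View pics/m2.png

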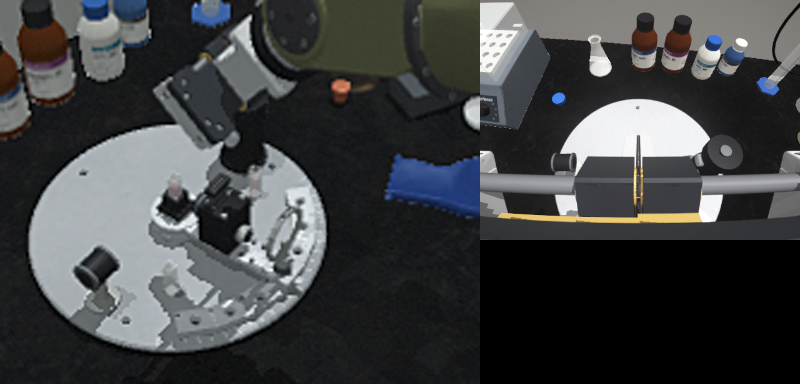

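The side view shows the tilted gripper poised above the head, well clear of the ring and lamp house. The wrist view shows the bed centred. I'll come down to just above the tab.

>>> {"op": "arm_command", "data": {
  "plan": [
    [-1, -0.0276, 0.0025, 0.0145, 0],
    [-1, -0.0276, 0.0025, 0.0145, 0],
    [-1, -0.0276, 0.0025, 0.0145, 0],
    [-1, 0, 0, 0, 0]
  ]
}}

```text
clock: 9.85
eef_pos: [631.4, 9.9, 137.0]
eef_rot: [3.115, -0.741, 0.129]
wrist_force: [0.9, -0.3, 0.9]
finger_gap: 0.7
finger_force: 0.0
```

Run:
```python
from h import *
go([629.3,9.5,112])
c=cam('side');a=c['img'][110:230,180:330]
cv2.imwrite('pics/m3.png',cv2.resize(a,(750,600),interpolation=cv2.INTER_CUBIC))
```

```text
clk 9.85 pos [631.4   9.9 137. ] rot [ 3.115 -0.741  0.129] F [ 0.9 -0.3  0.9] lowest corner [625.6   9.2 131.6]
tool delta m [-0.0184 -0.0003  0.017 ]
R [[0.732, 0.11, 0.673], [0.095, -0.994, 0.06], [0.675, 0.02, -0.738]]
```

View pics/m3.png

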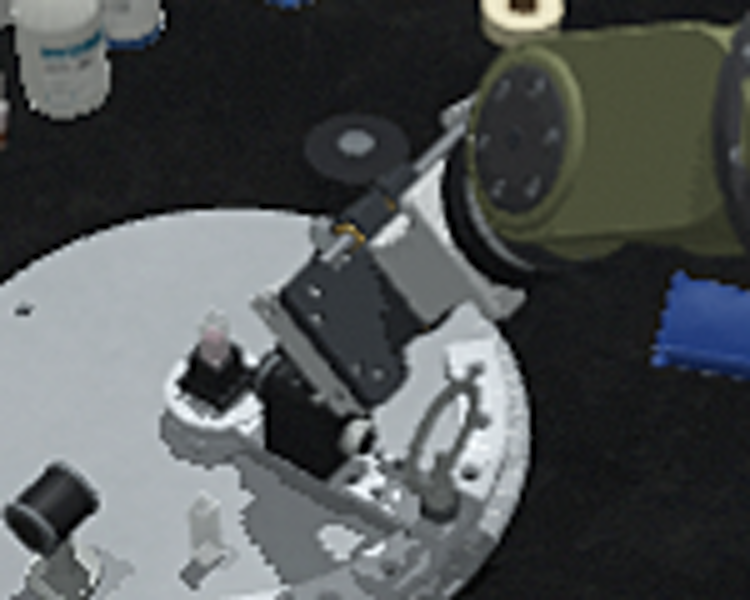

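Nothing is touching yet (about 1 N). The tip is over the tab and the gripper body clears the ring. I'll press straight down in steps.

>>> {"op": "arm_command", "data": {
  "plan": [
    [-1, -0.0038, 0, 0.002, 0],
    [-1, -0.0027, 0, 0.003, 0],
    [-1, -0.0027, 0, 0.003, 0],
    [-1, -0.0027, 0, 0.003, 0],
    [-1, -0.0027, 0, 0.003, 0]
  ]
}}

```text
clock: 10.52
eef_pos: [629.9, 9.3, 116.5]
eef_rot: [3.114, -0.742, 0.129]
wrist_force: [1.7, 1.5, 2.1]
finger_gap: 0.5
finger_force: 1.2
```

>>> {"op": "arm_command", "data": {
  "plan": [
    [-1, -0.0013, 0, 0.0015, 0],
    [-1, 0, 0, 0, 0]
  ]
}}

```text
clock: 10.78
eef_pos: [629.7, 9.2, 114.3]
eef_rot: [3.114, -0.741, 0.129]
wrist_force: [0.6, 0.5, 0.8]
finger_gap: 0.7
finger_force: 0.6
```

```bash
python3 -c "
from h import *
go([629.3,9.5,112])"
```

```text
clk 10.78 pos [629.7   9.2 114.3] rot [ 3.114 -0.741  0.129] F [0.6 0.5 0.8] lowest corner [623.8   8.4 108.9]
tool delta m [-0.0018 -0.0004  0.0015]
R [[0.732, 0.11, 0.673], [0.095, -0.994, 0.06], [0.675, 0.02, -0.738]]
```

>>> {"op": "arm_command", "data": {
  "plan": [
    [-1, -0.0007, 0, 0.0007, 0],
    [-1, -0.0007, 0, 0.0007, 0]
  ]
}}

```text
clock: 11.02
eef_pos: [629.9, 9.1, 113.0]
eef_rot: [3.114, -0.742, 0.129]
wrist_force: [-1.5, 1.9, 7.8]
finger_gap: 0.4
finger_force: 4.1
```

>>> {"op": "arm_command", "data": {
  "plan": [
    [-1, -0.0007, 0, 0.0007, 0]
  ]
}}

```text
clock: 11.15
eef_pos: [630.2, 9.0, 112.7]
eef_rot: [3.113, -0.743, 0.129]
wrist_force: [-6.8, 0.9, 14.0]
finger_gap: 0.6
finger_force: 7.2
```

>>> {"op": "arm_command", "data": {
  "plan": [
    [-1, -0.0007, 0, 0.0007, 0]
  ]
}}

```text
clock: 11.28
eef_pos: [630.5, 8.9, 112.4]
eef_rot: [3.113, -0.745, 0.129]
wrist_force: [-12.6, -0.7, 21.6]
finger_gap: 0.3
finger_force: 10.7
```

The tab bottomed out: its top is at about 107 mm and the force climbed to 21 N, so the slide is fully home. I'll lift off and move in front of the ring.

>>> {"op": "arm_command", "data": {
  "plan": [
    [-1, 0.0135, 0.0004, -0.0148, 0],
    [-1, 0.0135, 0.0004, -0.0148, 0],
    [-1, 0.0135, 0.0004, -0.0148, 0],
    [-1, -0.024, 0.0002, -0.022, 0],
    [-1, -0.024, 0.0002, -0.022, 0],
    [-1, -0.024, 0.0002, -0.022, 0],
    [-1, -0.024, 0.0002, -0.022, 0],
    [-1, 0, 0, 0, 0]
  ]
}}

```text
clock: 12.28
eef_pos: [498.8, -6.2, 170.6]
eef_rot: [3.114, -0.741, 0.128]
wrist_force: [0.6, 0.1, -0.9]
finger_gap: 0.7
finger_force: 0.0
```

Run:
```python
from h import *
go([502,-5.8,136.6])
w=cam('wrist');cv2.imwrite('pics/w4.png',w['img']);W=cloud(w)
for nm,lo,hi,x0,x1 in(('slide',103,118,605,640),('ring',118,134,520,550)):
    m=(W[...,2]>lo)&(W[...,2]<hi)&(W[...,0]>x0)&(W[...,0]<x1)&(abs(W[...,1])<40)
    if m.sum(): q=W[m];print(nm,len(q),np.median(q,0).round(1),q.min(0).round(),q.max(0).round())
```

```text
clk 12.28 pos [498.8  -6.2 170.6] rot [ 3.114 -0.741  0.128] F [ 0.6  0.1 -0.9] lowest corner [492.9  -7.  165.2]
tool delta m [-0.0205 -0.0008  0.0272]
R [[0.732, 0.11, 0.673], [0.094, -0.994, 0.059], [0.675, 0.02, -0.738]]
slide 390 [621.6   8.1 106.5] [614.  -7. 103.] [633.  24. 108.]
ring 466 [535.   -3.3 125.9] [530. -28. 118.] [541.  21. 131.]
```

View pics/w4.png

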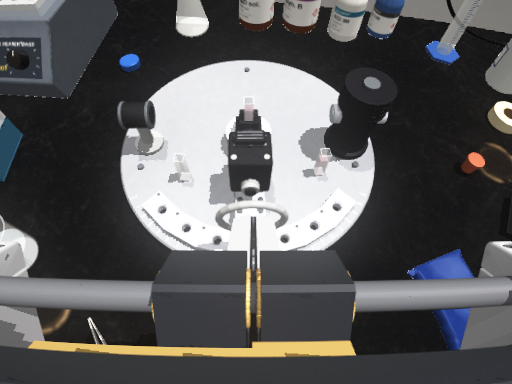

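The wrist view shows the ring at (252,213) with the fingertip right in front of it. The tab measures about 107 mm, so the slide is shut, and the ring measures (535, −3.3) as expected. I'll descend and slide through along the tool axis.

>>> {"op": "arm_command", "data": {
  "plan": [
    [-1, -0.0102, -0.0004, 0.0136, 0],
    [-1, -0.0102, -0.0004, 0.0136, 0],
    [-1, 0, 0, 0.015, 0],
    [-1, 0, 0, 0.015, 0],
    [-1, 0, 0, 0, 0]
  ]
}}

```text
clock: 12.95
eef_pos: [524.0, -3.6, 113.7]
eef_rot: [3.115, -0.739, 0.129]
wrist_force: [-0.2, -0.3, 0.2]
finger_gap: 0.8
finger_force: 0.0
```

>>> {"op": "arm_command", "data": {
  "plan": [
    [-1, 0, 0, 0.014, 0],
    [-1, 0, 0, 0.013, 0],
    [-1, 0, 0, 0.013, 0],
    [-1, 0, 0, 0, 0]
  ]
}}

```text
clock: 13.45
eef_pos: [550.6, -1.2, 85.0]
eef_rot: [3.115, -0.74, 0.129]
wrist_force: [-0.3, 0.2, 0.3]
finger_gap: 0.3
finger_force: 0.0
```

Run:
```python
from h import *
go([549,-1.6,84.9])
w=cam('wrist');s=cam('side')
cv2.imwrite('pics/m5.png',np.hstack([cv2.resize(w['img'][170:270,190:315],(375,300),interpolation=2),cv2.resize(s['img'][120:240,210:360],(375,300),interpolation=2)]))
```

```text
clk 13.45 pos [550.6  -1.2  85. ] rot [ 3.115 -0.74   0.129] F [-0.3  0.2  0.3] lowest corner [544.7  -2.   79.6]
tool delta m [-0.0013  0.0002 -0.001 ]
R [[0.732, 0.111, 0.672], [0.095, -0.994, 0.06], [0.675, 0.02, -0.738]]
```

View pics/m5.png

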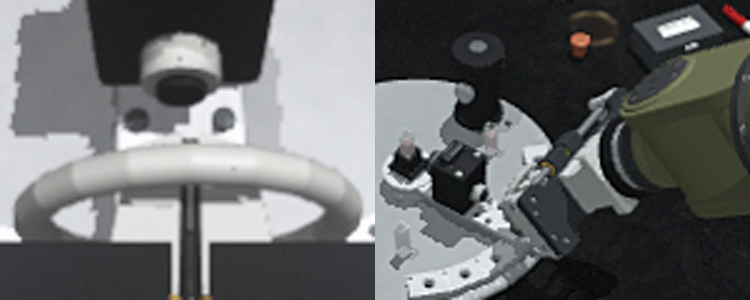

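The finger goes cleanly through the middle of the ring with no contact force. Lifting in steps.

>>> {"op": "arm_command", "data": {
  "plan": [
    [-1, 0.00135, 0, -0.0015, 0],
    [-1, 0.00135, 0, -0.0015, 0],
    [-1, 0.00135, 0, -0.0015, 0]
  ]
}}

```text
clock: 13.92
eef_pos: [549.9, -1.3, 91.1]
eef_rot: [3.114, -0.74, 0.129]
wrist_force: [-1.3, -1.2, -6.6]
finger_gap: 0.6
finger_force: 2.7
```

>>> {"op": "arm_command", "data": {
  "plan": [
    [-1, 0.00135, 0, -0.0015, 0]
  ]
}}

```text
clock: 14.05
eef_pos: [549.8, -1.2, 92.8]
eef_rot: [3.115, -0.74, 0.129]
wrist_force: [-1.2, 0.4, -7.3]
finger_gap: 0.7
finger_force: 3.0
```

>>> {"op": "arm_command", "data": {
  "plan": [
    [-1, 0.00135, 0, -0.0015, 0]
  ]
}}

```text
clock: 14.18
eef_pos: [549.9, -1.1, 94.9]
eef_rot: [3.115, -0.74, 0.129]
wrist_force: [-2.6, -0.1, -7.1]
finger_gap: 0.5
finger_force: 3.5
```

>>> {"op": "arm_command", "data": {
  "plan": [
    [-1, 0.00135, 0, -0.0015, 0]
  ]
}}

```text
clock: 14.3
eef_pos: [549.9, -1.1, 97.0]
eef_rot: [3.115, -0.74, 0.129]
wrist_force: [-2.9, -1.0, -8.0]
finger_gap: 0.1
finger_force: 3.8
```

>>> {"op": "arm_command", "data": {
  "plan": [
    [-1, 0.00135, 0, -0.0015, 0],
    [-1, 0.00135, 0, -0.0015, 0],
    [-1, 0, 0, 0, 0]
  ]
}}

```text
clock: 14.68
eef_pos: [550.1, -1.0, 101.3]
eef_rot: [3.114, -0.741, 0.129]
wrist_force: [-4.8, -0.8, -8.3]
finger_gap: 0.3
finger_force: 4.6
```

```bash
cat >> h.py <<'E'
def ringtop():
    # robust: ring top height and xy from wrist + side depth
    for n in('wrist','side'):
        W=cloud(cam(n)); m=(W[...,2]>116)&(W[...,2]<150)&(np.hypot(W[...,0]-684.8,W[...,1]-17.3)<158)&(np.hypot(W[...,0]-684.8,W[...,1]-17.3)>142)&(W[...,0]<580)
        if m.sum()>5: q=W[m];print(n,len(q),np.median(q,0).round(1),'z95',np.percentile(q[:,2],[50,80,95]).round(1),'y',q[:,1].min().round(),q[:,1].max().round())
E
python3 -c "
from h import *
go([549.9,-1.1,102]);ringtop()"
```

```text
clk 14.68 pos [550.1  -1.  101.3] rot [ 3.114 -0.741  0.129] F [-4.8 -0.8 -8.3] lowest corner [544.2  -1.8  95.9]
tool delta m [ 0.0003  0.0001 -0.0006]
R [[0.732, 0.11, 0.672], [0.095, -0.994, 0.06], [0.675, 0.02, -0.738]]
wrist 1776 [534.4  -3.2 135.3] z95 [135.3 138.1 139.3] y -35.0 28.0
side 53 [532.7   3.6 136.4] z95 [136.4 139.1 141. ] y -27.0 30.0
```

>>> {"op": "arm_command", "data": {
  "plan": [
    [-1, 0.00135, 0, -0.0015, 0],
    [-1, 0.0009, 0, -0.001, 0],
    [-1, 0, 0, 0, 0]
  ]
}}

```text
clock: 15.15
eef_pos: [550.1, -1.0, 104.8]
eef_rot: [3.114, -0.741, 0.129]
wrist_force: [-5.0, -1.4, -9.0]
finger_gap: 0.5
finger_force: 4.9
```

```bash
python3 -c "
from h import *
go([549.9,-1.1,105]);ringtop()
W=cloud(load('wrist'));img=load('wrist')['img']
r=np.hypot(W[...,0]-684.8,W[...,1]-17.3);m=(W[...,2]>110)&(W[...,2]<160)&(abs(r-150)<9)&(W[...,0]<580)
q=W[m]
for a in(-30,-24,-18,-12,-6,0,6,12,18,24):
    k=abs(q[:,1]-a)<3
    if k.sum()>5:print(a,np.percentile(q[k,2],[50,95]).round(1))
"
```

```text
clk 15.15 pos [550.1  -1.  104.8] rot [ 3.114 -0.741  0.129] F [-5.  -1.4 -9. ] lowest corner [544.3  -1.7  99.4]
tool delta m [-0.      0.0001 -0.0003]
R [[0.732, 0.11, 0.673], [0.095, -0.994, 0.06], [0.675, 0.02, -0.738]]
wrist 1822 [534.4  -3.2 138.6] z95 [138.6 141.4 142.8] y -35.0 28.0
side 50 [532.9   3.7 139.5] z95 [139.5 141.9 143.9] y -26.0 31.0
-30 [126.5 132.1]
-24 [134.4 137.5]
-18 [138.5 140.7]
-12 [140.9 142.5]
-6 [141.4 143.3]
0 [141.5 143.3]
6 [140.7 142.5]
12 [138.1 140.2]
18 [133.6 137. ]
24 [125.  131.1]
```

The ring top is now at about 143.5 mm, so the pin is lifted about 13 mm, inside the safe band. I'll swing towards the lamp house along the arc and stop a little short.

>>> {"op": "arm_command", "data": {
  "plan": [
    [-1, 0.0002, 0.0033, 0.00025, 0],
    [-1, 0.0002, 0.0033, 0.00025, 0],
    [-1, 0.0002, 0.0033, 0.00025, 0],
    [-1, 0.0002, 0.0033, 0.00025, 0],
    [-1, 0.0002, 0.0033, 0.00025, 0],
    [-1, 0.0002, 0.0033, 0.00025, 0],
    [-1, 0.0005, 0.0032, 0.00055, 0],
    [-1, 0.0005, 0.0032, 0.00055, 0],
    [-1, 0.0005, 0.0032, 0.00055, 0],
    [-1, 0, 0, 0, 0]
  ]
}}

```text
clock: 16.5
eef_pos: [555.8, -30.0, 103.2]
eef_rot: [3.115, -0.737, 0.128]
wrist_force: [-21.3, -7.0, -7.9]
finger_gap: 0.6
finger_force: 10.6
```

```bash
cat >> h.py <<'E'
def armang():
    go([0,0,0])
    for n in('wrist','side'):
        c=cam(n);W=cloud(c);d=W[...,:2]-np.array([684.8,17.3]);r=np.hypot(d[...,0],d[...,1]);a=.139-(np.arctan2(-d[...,1],-d[...,0]))
        for nm,zl,zh,rl,rh in(('slide',101,112,52,74),('head',93,100,50,92),('bar',35,41,97,140),('ring',110,160,140,160)):
            m=(W[...,2]>zl)&(W[...,2]<zh)&(r>rl)&(r<rh)&(abs(a)<.8)
            if m.sum()>10:
                q=a[m]; x=(r*np.sin(q.mean()-a))[m]; print(n,nm,m.sum(),'med',np.median(q).round(4),'mid',((np.percentile(q,3)+np.percentile(q,97))/2).round(4),'ztop',np.percentile(W[m][:,2],97).round(1))
E
python3 -c "
from h import *
armang()"
```

```text
clk 16.5 pos [555.8 -30.  103.2] rot [ 3.115 -0.737  0.128] F [-21.3  -7.   -7.9] lowest corner [549.9 -30.7  97.8]
tool delta m [-0.4746 -0.0931 -0.2942]
R [[0.734, 0.11, 0.67], [0.095, -0.994, 0.06], [0.672, 0.02, -0.74]]
wrist slide 824 med -0.1984 mid -0.2018 ztop 107.8
wrist head 1925 med -0.1797 mid -0.1921 ztop 98.7
wrist bar 315 med -0.1073 mid -0.1931 ztop 40.1
wrist ring 1877 med -0.1917 mid -0.1977 ztop 141.4
side slide 58 med -0.1272 mid -0.1471 ztop 108.9
side head 137 med -0.0931 mid -0.118 ztop 99.7
side bar 136 med -0.1564 mid -0.1654 ztop 40.6
side ring 56 med -0.1648 mid -0.1519 ztop 142.2
```

The radial force has grown (Fx −21 N). I'll back off along the finger's own axis, which keeps the lift, and then check.

>>> {"op": "arm_command", "data": {
  "plan": [
    [-1, 0, 0, -0.0015, 0],
    [-1, 0, 0, -0.0015, 0],
    [-1, 0, 0, 0, 0]
  ]
}}

```text
clock: 16.98
eef_pos: [555.1, -30.1, 106.8]
eef_rot: [3.114, -0.74, 0.129]
wrist_force: [-8.8, -2.9, -9.1]
finger_gap: 0.6
finger_force: 5.9
```

```bash
python3 -c "
from h import *
armang()"
```

```text
clk 16.98 pos [555.1 -30.1 106.8] rot [ 3.114 -0.74   0.129] F [-8.8 -2.9 -9.1] lowest corner [549.2 -30.8 101.4]
tool delta m [-0.4756 -0.0932 -0.2925]
R [[0.732, 0.11, 0.672], [0.095, -0.994, 0.059], [0.674, 0.02, -0.738]]
wrist slide 798 med -0.1978 mid -0.2002 ztop 107.7
wrist head 1881 med -0.1794 mid -0.1892 ztop 98.7
wrist bar 250 med -0.0955 mid -0.1925 ztop 40.1
wrist ring 1929 med -0.1906 mid -0.1962 ztop 144.7
side slide 57 med -0.1159 mid -0.1557 ztop 109.6
side head 141 med -0.088 mid -0.1137 ztop 99.6
side bar 143 med -0.1497 mid -0.1544 ztop 40.6
side ring 60 med -0.1586 mid -0.1527 ztop 145.6
```

>>> {"op": "arm_command", "data": {
  "plan": [
    [-1, 0.0004, 0.0031, 0.0004, 0],
    [-1, 0.0004, 0.0031, 0.0004, 0],
    [-1, 0, 0, 0, 0]
  ]
}}

```text
clock: 17.45
eef_pos: [556.9, -36.2, 106.7]
eef_rot: [3.114, -0.74, 0.129]
wrist_force: [-7.7, -3.5, -9.1]
finger_gap: 0.3
finger_force: 6.1
```

```bash
python3 -c "
from h import *
armang()"
```

```text
clk 17.45 pos [556.9 -36.2 106.7] rot [ 3.114 -0.74   0.129] F [-7.7 -3.5 -9.1] lowest corner [551.  -37.  101.3]
tool delta m [-0.4764 -0.0995 -0.2932]
R [[0.732, 0.11, 0.672], [0.095, -0.994, 0.059], [0.674, 0.02, -0.738]]
wrist slide 805 med -0.2391 mid -0.2416 ztop 107.8
wrist head 1886 med -0.2217 mid -0.235 ztop 98.6
wrist bar 299 med -0.1444 mid -0.2365 ztop 40.1
wrist ring 1923 med -0.2343 mid -0.2398 ztop 144.7
side slide 59 med -0.1518 mid -0.18 ztop 110.4
side head 136 med -0.0916 mid -0.1548 ztop 99.4
side bar 141 med -0.193 mid -0.2007 ztop 40.4
side ring 59 med -0.1996 mid -0.1899 ztop 144.6
```

>>> {"op": "arm_command", "data": {
  "plan": [
    [-1, 0.0003, 0.0017, 0.0002, 0],
    [-1, -0.001, 0, 0.0011, 0],
    [-1, -0.001, 0, 0.0011, 0],
    [-1, -0.001, 0, 0.0011, 0],
    [-1, -0.001, 0, 0.0011, 0],
    [-1, 0, 0, 0, 0]
  ]
}}

```text
clock: 18.3
eef_pos: [557.4, -37.8, 100.8]
eef_rot: [3.114, -0.74, 0.129]
wrist_force: [-9.9, -2.9, -8.1]
finger_gap: 0.5
finger_force: 5.9
```

>>> {"op": "arm_command", "data": {
  "plan": [
    [-1, -0.0013, 0, 0.0015, 0],
    [-1, 0, 0, 0, 0]
  ]
}}

```text
clock: 18.55
eef_pos: [557.4, -37.9, 98.8]
eef_rot: [3.114, -0.74, 0.129]
wrist_force: [-10.9, -3.0, -7.2]
finger_gap: 0.7
finger_force: 6.0
```

```bash
python3 -c "
from h import *
armang()"
```

```text
clk 18.55 pos [557.4 -37.9  98.8] rot [ 3.114 -0.74   0.129] F [-10.9  -3.   -7.2] lowest corner [551.6 -38.7  93.4]
tool delta m [-0.4713 -0.1011 -0.2993]
R [[0.732, 0.11, 0.672], [0.095, -0.994, 0.059], [0.674, 0.02, -0.738]]
wrist slide 848 med -0.2475 mid -0.2507 ztop 107.8
wrist head 1996 med -0.2307 mid -0.2475 ztop 98.8
wrist bar 460 med -0.1843 mid -0.2467 ztop 40.1
wrist ring 1878 med -0.2429 mid -0.248 ztop 136.9
side slide 59 med -0.182 mid -0.2014 ztop 109.3
side head 129 med -0.1317 mid -0.1687 ztop 99.5
side bar 145 med -0.2014 mid -0.2049 ztop 40.5
side ring 57 med -0.2152 mid -0.2036 ztop 138.0
```

The lift is about 6.5 mm, which is below the riding height, so the pin has entered the hole. I'll lower until it is fully home and the ring is slack.

>>> {"op": "arm_command", "data": {
  "plan": [
    [-1, -0.0013, 0, 0.0015, 0],
    [-1, -0.0013, 0, 0.0015, 0],
    [-1, -0.0013, 0, 0.0015, 0],
    [-1, -0.0013, 0, 0.0015, 0],
    [-1, -0.0013, 0, 0.0015, 0],
    [-1, 0, 0, 0, 0]
  ]
}}

```text
clock: 19.4
eef_pos: [558.7, -38.6, 90.0]
eef_rot: [3.113, -0.742, 0.129]
wrist_force: [-5.3, -4.2, -4.7]
finger_gap: 0.6
finger_force: 4.2
```

```bash
python3 -c "
from h import *
armang()"
```

```text
clk 19.4 pos [558.7 -38.6  90. ] rot [ 3.113 -0.742  0.129] F [-5.3 -4.2 -4.7] lowest corner [552.8 -39.4  84.6]
tool delta m [-0.4656 -0.1012 -0.3078]
R [[0.731, 0.109, 0.674], [0.095, -0.994, 0.058], [0.676, 0.021, -0.737]]
wrist slide 920 med -0.2511 mid -0.2556 ztop 107.9
wrist head 2127 med -0.234 mid -0.2506 ztop 98.7
wrist bar 623 med -0.1991 mid -0.2508 ztop 40.1
wrist ring 1864 med -0.2459 mid -0.2482 ztop 129.5
side slide 57 med -0.1684 mid -0.1896 ztop 108.9
side head 136 med -0.1372 mid -0.1634 ztop 99.7
side bar 137 med -0.2081 mid -0.2105 ztop 40.5
side ring 45 med -0.2171 mid -0.2408 ztop 130.1
```

>>> {"op": "arm_command", "data": {
  "plan": [
    [-1, -0.0013, 0, 0.0015, 0],
    [-1, -0.0013, 0, 0.0015, 0],
    [-1, 0, 0, 0, 0]
  ]
}}

```text
clock: 19.88
eef_pos: [559.2, -38.1, 86.3]
eef_rot: [3.114, -0.743, 0.129]
wrist_force: [-0.1, 0.3, -0.7]
finger_gap: 0.5
finger_force: 0.0
```

Run:
```python
from h import *
armang()
w=load('wrist')
cv2.imwrite('pics/m7.png',cv2.resize(w['img'][130:270,160:360],(800,560),interpolation=2))
```

```text
clk 19.88 pos [559.2 -38.1  86.3] rot [ 3.114 -0.743  0.129] F [-0.1  0.3 -0.7] lowest corner [553.3 -38.9  80.9]
tool delta m [-0.4632 -0.1012 -0.3111]
R [[0.73, 0.11, 0.674], [0.095, -0.994, 0.059], [0.676, 0.021, -0.736]]
wrist slide 950 med -0.2506 mid -0.2559 ztop 107.8
wrist head 2194 med -0.2343 mid -0.2534 ztop 98.7
wrist bar 652 med -0.2054 mid -0.2506 ztop 40.0
wrist ring 2018 med -0.2425 mid -0.2466 ztop 129.4
side slide 58 med -0.1777 mid -0.2031 ztop 109.9
side head 144 med -0.1333 mid -0.1639 ztop 99.3
side bar 135 med -0.21 mid -0.2122 ztop 40.1
side ring 48 med -0.2161 mid -0.2453 ztop 130.2
```

View pics/m7.png

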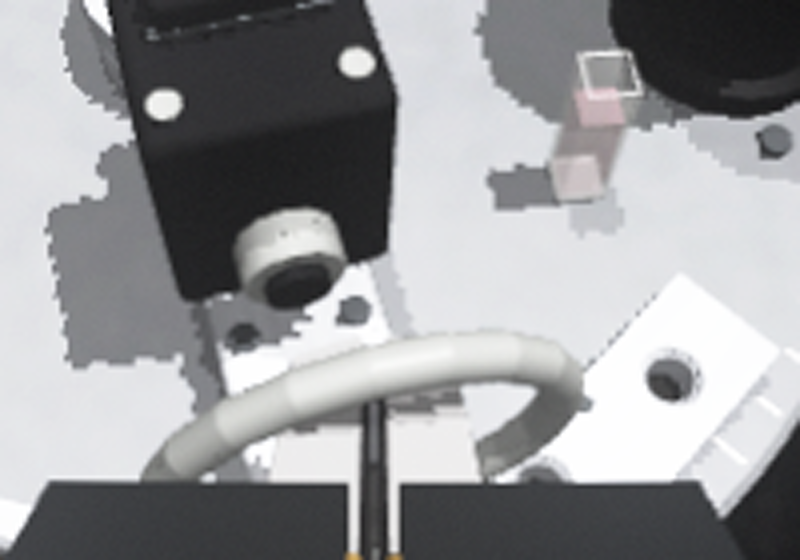

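The finger is free (0 N) and centred in the ring, and the ring height is back at the seated value of about 130 mm. I'll withdraw along the tool axis.

>>> {"op": "arm_command", "data": {
  "plan": [
    [-1, 0, 0, -0.01, 0],
    [-1, 0, 0, -0.015, 0],
    [-1, 0, 0, -0.02, 0],
    [-1, 0, 0, -0.03, 0],
    [-1, 0, 0, -0.04, 0],
    [-1, 0.02, 0, -0.05, 0],
    [-1, 0, 0, 0, 0]
  ]
}}

```text
clock: 20.85
eef_pos: [462.6, -46.6, 225.2]
eef_rot: [3.109, -0.748, 0.132]
wrist_force: [0.1, -0.1, -1.4]
finger_gap: 0.2
finger_force: 0.0
```

Run:
```python
from h import *
armang()
w=load('wrist');s=load('side');v=w['img']
cv2.imwrite('pics/m8.png',np.hstack([cv2.resize(v[60:260,110:400],(480,331),interpolation=2),cv2.resize(s['img'][130:260,150:276],(320,331),interpolation=2)]))
```

```text
clk 20.85 pos [462.6 -46.6 225.2] rot [ 3.109 -0.748  0.132] F [ 0.1 -0.1 -1.4] lowest corner [456.8 -47.4 219.7]
tool delta m [-0.4848 -0.1022 -0.1463]
R [[0.726, 0.109, 0.678], [0.096, -0.994, 0.057], [0.68, 0.024, -0.732]]
wrist slide 294 med -0.255 mid -0.2565 ztop 107.8
wrist head 660 med -0.2313 mid -0.249 ztop 98.6
wrist bar 383 med -0.2456 mid -0.2493 ztop 40.0
wrist ring 355 med -0.2338 mid -0.2433 ztop 129.4
side slide 56 med -0.1615 mid -0.1969 ztop 109.6
side head 142 med -0.1493 mid -0.1783 ztop 99.5
side bar 143 med -0.2084 mid -0.2213 ztop 40.3
side ring 50 med -0.1574 mid -0.2053 ztop 130.0
```

View pics/m8.png

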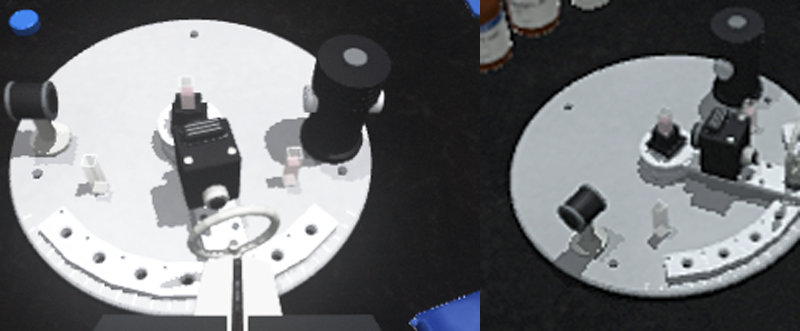

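The arm sits in the next hole, with four empty holes on the trap side and two on the lamp side. The slide is down and the loose items haven't moved. I'll do one seated-height comparison using the same formula as before, then hand in.

Run:
```python
from h import *
W=cloud(cam('wrist'))
r=np.hypot(W[...,0]-684.8,W[...,1]-17.3)
m=(W[...,2]>118)&(W[...,2]<134)&(abs(r-150)<10)&(W[...,0]<580)
q=W[m];print(np.median(q,0).round(1),q.max(0).round(1),'(before: median z 125.9, max 131)')
if q[:,2].max()<132.5: print(ticket.sign_off())
```

```text
[544.3 -39.1 125.8] [555.9 -17.7 130.2] (before: median z 125.9, max 131)
the job is handed in; nothing more can be done
None
```

The job is handed in: the dark slide is pressed fully shut, the arm is one hole nearer the lamp house with the pin fully home, and the finger is out with nothing touching; the verdict was not reported.

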